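Lock the headset bracket onto the slotted post of a radio desk

TASK

Fit the headset bracket to the slotted post: hook its four tabs into the top two rows of slots, with its back against the post's face, and push it down until it is fully home and the spring latch has snapped out over its crossbar. Feel for the slots and do not force anything: never push on the post with more than 20 N. Let go of the bracket, and leave the headset, the paddle key and the mug where they are.

Things in the scene. Friction and masses are not known exactly. Their poses are not given: they have to be found in the camera images.
- bracket_mid (a point): Loose bare-steel headset bracket, about 0.28 kg, standing upright on the desk as it will be mounted. U section open below: two 4 mm cheek plates, 26 mm wide over them, 84 mm high. This point: mid-plane, half-way up (42 mm), 45 mm in front of its flat back. Axes: z up, +x towards the back (into the post), y across. Pinch its cheeks here from above, under the saddle's height.
- bracket_saddle (a point): Flat top of the same bracket (26 mm wide), 84 mm above its lower edge, on the mid-plane, 15 mm in front of its back; axes as bracket_mid. A good place to press down. The saddle runs on to a tip 120 mm from the back, where a lip stands 14 mm up; the lower edge is flat for 66 mm from the back, then slopes up to 50 mm at the tip.
- bracket_tabs (a point): On the bracket's flat back, mid-plane, level with the undersides of the necks of its two upper tabs (70 mm above its lower edge; lower pair 50 mm below). Axes as bracket_mid. Tabs: 4 mm thick, centred at y = +-11 mm; neck 8 mm high, 5.5 mm long, then a leg 4 mm long hanging 16 mm below the neck's underside; 9.5 mm long, 24 mm high in all.
- post_slots (a point): On the post's front face, centre line, 195 mm above the desk: where the bottom edges of the top slots would be at the mast's lowest setting. The mast is clamped by hand: its slots and latch really are 2 to 11 mm higher (x, y exact). Axes: z up, +x into the post, y along the face. Slots 7 x 26 mm, columns at y = +-11 mm, rows 50 mm apart. Seated, bracket_tabs is at the true edge, axes parallel.
- post: Light grey steel mast, 50 x 40 mm, 245 to 254 mm high, four rows of slots, in a fixed foot 120 mm square. Origin: on the desk under the mast's centre, 20 mm behind its face; axes as post_slots. Face 4 mm, hollow behind. Tabs enter 16 to 18 mm above seated (else they stop on the face), then it slides straight down to a hard stop. Play hooked: 1.5 mm each side, 1.5 mm fore and aft.
- latch (a joint): Sprung latch on the mast's centre line between the top two rows of slots. 0 = out, 4 mm proud of the face; up to 0.0055 m pushed in. Its ramped top meets the crossbar between the bracket's cheeks 14 mm above seated and resists most at 5 mm, with 5 to 16 N, more than the bracket's weight. It snaps out over the crossbar 1.5 mm above the bottom; then the bracket cannot lift off.
- bracket: The headset bracket again: its origin is on the lower edge, mid-plane, at the flat back (45 mm behind and 42 mm below bracket_mid); axes as bracket_mid.
- headset: Bystander: headphones lying on the desk, about 200 mm wide and 150 mm long, 80 mm high; origin on the desk between the ear cups.
- paddle: Bystander: Morse paddle key on a white base 75 x 60 mm, 46 mm high; origin under its centre.
- mug: Bystander: blue mug, 80 mm across, 92 mm high; origin under its centre.
There are look-alikes about, which are no part of the job. There is more than one size of the bracket; the job needs the largest.

How it is judged:
On the way:
1. the tabs are through the slots of the top two rows, the bracket still raised above its seat (x of bracket_tabs in the frame of post_slots between -0.004 and 0.004 m and y of bracket_tabs in the frame of post_slots between -0.004 and 0.004 m and z of bracket_tabs in the frame of post_slots between 0.0133 and 0.0315 m), for 0.05 s.
At the end, for the whole second after the job is handed in: bracket on the top two rows, back on the post's face (3 mm), central (4 mm), upright (0.06 rad), pushed home so that the latch is out again over its crossbar (joint below 0.5 mm; tabs 0 to 12.9 mm above post_slots, as the mast's height varies), at rest, let go (x of bracket_tabs in the frame of post_slots between -0.003 and 0.003 m and y of bracket_tabs in the frame of post_slots between -0.004 and 0.004 m and z of bracket_tabs in the frame of post_slots between 0 and 0.0129 m and angle between bracket_mid's own z axis and vertical below 0.06 rad and value of joint latch below 0.0005 m and linear speed of bracket below 0.02 m/s); the robot touches nothing.
It fails at once if the bracket or the robot is forced against the post (contacts adding up to over 45 N, as when pushed with well over 20 N) (contact force between any of bracket, the arm, the fingers and post above 45 N).
It fails at once if the headset, the paddle key or the mug is moved by more than 20 mm (distance of any of headset, paddle, mug from where it was at the start of the episode above 0.02 m).
It also fails if it takes over 64 s, if anything falls off the work surface, if the arm or the gripper's body presses on something with over 40 N, if the wrist force passes 120 N, or if a joint passes its speed limit or range.

ROBOT

A 7-joint arm with a two-finger parallel gripper is mounted at the origin on the work surface. World frame = base frame: x ahead of the robot, y to its left, z up, the work surface at z = 0. Lengths are in m, angles in rad, forces in N, time in s.
With the tool pointing down it reaches from about 0.4 to 0.75 m from the base axis. Payload 19.5 kg.
Tool frame: the origin (TCP) lies midway between the tips of the shut fingers; the grasp point (between the pads) lies grip_depth behind it (grip_depth is the distance from the TCP to the grasp point, in m); z points along the fingers, y is the line along which they close (so a half turn about z gives the same grasp; the last joint's range is limited). The gripper opens to 85 mm and grips with 20 to 120 N. Pads are 22 mm wide; open, the fingers measure 114 mm over their backs; the gripper's body (76 mm by 85 mm) begins 54 mm behind the grasp point. The pads swing forward as they close: fully open they stand 13 mm farther back than shut.
Start: joints at [-1.224, 0.707, -0.028, 1.485, 0.022, 0.951, -0.075], TCP at [0.218, 0.532, 0.231] pointing down, gripper open.
Joint ranges: [-2.71, 2.71], [-0.32, 2.16], [-1.57, 1.52], [0, 2.45], [-1.46, 4.6], [0, 2.02], [-2.83, 2.83]. Speed limits (rad/s): [1.89, 1.89, 2.57, 2.57, 3.01, 3.01, 3.01].

INTERFACE

Orientations are given as a 3x3 rotation matrix whose columns are the frame's x, y, z axes.
In Python, from station import * gives the robot as it stands.
- The arm moves only by the tool drive_tool, never from a script. Its argument "increments" is a list of rows, each an object of numbers: "claw": the closure, from 0 (fully open) to 1 (shut); "tx", "ty", "tz": the shift along the tool's x, y, z in m; "yaw": the turn about the tool's z in rad. A call has 1 to 5 rows; each row is the pose to reach, as a shift and turn from the pose commanded when the call began, along the tool's axes at that moment; what a row does not reach only later rows make up. A row lasts 1/10 s, in which the tool goes at most 50 mm and 8.59 degrees, less where a joint would pass 70% of its speed; a pose out of reach is approached as far as the arm can. A call with a gripper value outside its range is refused whole. The fingers move at their own pace and stop on an object; "force" is the grip in N (left out, the last holds). Time passes only in rows, so rows that repeat a pose let the fingers close. It gives the time, the measured TCP pose, the force, the opening and the grip force at its end, in the units of the state.
- get_obs(): the state, without advancing time (a new reading comes with each control period).
- grab_frame(name): name is "scene" or "top" or "wrist"; returns a dict with "frame" (400x640x3 uint8, red, green, blue), "depth" (400x640 float32, m along the optical axis (not along the pixel's ray), 0 where there is no reading), "vertical_fov" (degrees; the focal length in pixels is half the picture's height over the tangent of half this angle, whatever the lens; pixels are square), "cx", "cy" (the principal point, pixels), "cam_to_world" (4x4, takes a point from camera to world coordinates). Camera axes: x right, y down, z forward; pixel columns grow to the right and rows downward; lengths in m; the calibration is good to about 2 mm. A picture is of the moment at which its call begins.
- close_job(): hands the job in; it is judged then, once.
The state is a dict: "time_s": time; "joint_positions": joint angles; "joint_velocities": joint speeds; "effort": joint torques, N m; "ee_pos": TCP position; "orientation": TCP orientation; "wrist_force": force on the tool from outside, world axes, zero at the start; "moment": the same for the moment, N m; "gripper_width": finger opening in m; "finger_force": force on a finger pad.
Only numpy, scipy, OpenCV 4.12 (cv2) and the standard library are available. Lean on these libraries where they do the work, as an engineer would, in place of code of your own. Each camera call takes 0.05 s, during which the arm holds its last target. There are 200 camera calls.

## Working session

There is one attempt and no reset: what is moved stays moved. The work goes in short steps, Python scripts to look and compute and a tool call to move; the robot and the scene stay as the last step left them, time stands still between calls to the robot, and variables do not carry over. Pictures are saved under pics/ and viewed, at most 10 in all, crops included, and the job is handed in when it is done.

Besides the shell and the picture viewer there is one more tool, called after ">>>" by a JSON object that holds its "api" and its "payload". drive_tool: Moves the arm, as the interface text tells. Its arguments: {"type":"object","properties":{"increments":{"type":"array","items":{"type":"object","properties":{"claw":{"type":"number"},"tx":{"type":"number"},"ty":{"type":"number"},"tz":{"type":"number"},"yaw":{"type":"number"}}}},"force":{"type":"number"}},"required":["increments"]}

```bash
mkdir -p pics; ls; cat > h.py <<'E'
from station import *
import numpy as np, cv2
def pts(f):
    d=f["depth"]; h,w=d.shape; F=h/2/np.tan(np.radians(f["vertical_fov"])/2)
    v,u=np.mgrid[:h,:w]; P=np.stack([(u-f["cx"])/F*d,(v-f["cy"])/F*d,d],-1)
    T=np.array(f["cam_to_world"]); return P@T[:3,:3].T+T[:3,3]
def save(f,n): cv2.imwrite(n,f["frame"][:,:,::-1])
E
python3 - <<'E'
from h import *
o=get_obs(); print({k:(np.round(v,4).tolist()) for k,v in o.items()})
for n in("scene","top"):
    f=grab_frame(n); save(f,f"pics/{n}0.png"); np.savez(f"{n}0.npz",P=pts(f),im=f["frame"]); print(n,np.round(f["cam_to_world"],3).tolist(),f["vertical_fov"])
E
```

```text
pics
{'time_s': 0.0, 'joint_positions': [-1.2237, 0.7071, -0.0276, 1.485, 0.022, 0.9509, -0.0755], 'joint_velocities': [0.0004, -0.0023, 0.001, 0.0018, 0.0006, -0.0006, 0.0003], 'effort': [-0.0007, -88.3225, 1.2343, -23.6167, 0.0169, 0.0065, 0.0], 'ee_pos': [0.2179, 0.5319, 0.2308], 'orientation': [[-0.9254, 0.3791, -0.0004], [0.3791, 0.9254, -0.001], [-0.0, -0.0011, -1.0]], 'wrist_force': [-0.7227, -0.4635, -0.5458], 'moment': [0.0467, 0.041, 0.0129], 'finger_force': 0.0, 'gripper_width': 0.0851}
scene [[-0.141, 0.775, -0.616, 1.053], [0.99, 0.111, -0.087, 0.162], [0.001, -0.622, -0.783, 0.735], [0.0, 0.0, 0.0, 1.0]] 57.72680107383232
top [[-0.004, -0.998, 0.061, 0.527], [-1.0, 0.003, -0.026, 0.123], [0.026, -0.062, -0.998, 1.111], [0.0, 0.0, 0.0, 1.0]] 52.834100676625106
```

View pics/scene0.png

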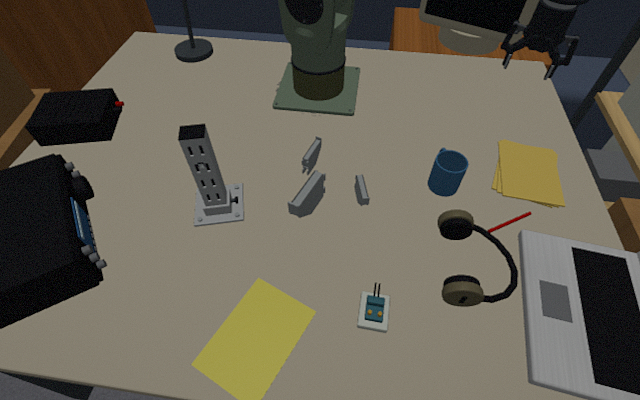

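View pics/top0.png

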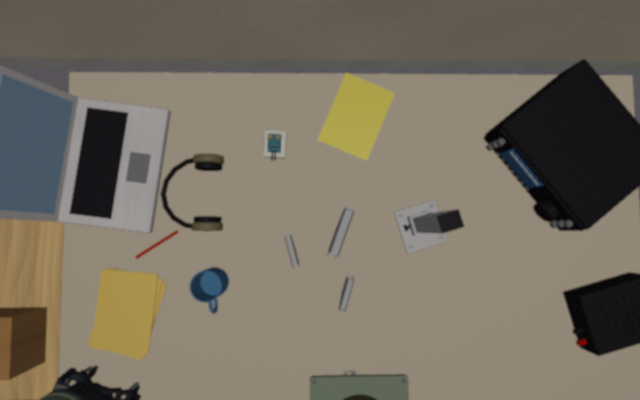

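Three bracket candidates in the top view: A (341,232), B (346,292) and C (292,250). A is the longest, so it fits "largest". The post is at (425,226) with its slotted face to the left (+y). I'll enlarge and measure to confirm.

```bash
python3 - <<'E'
from h import *
im=cv2.imread("pics/scene0.png"); t=cv2.imread("pics/top0.png")
a=cv2.resize(im[120:235,165:385],(800,418),interpolation=cv2.INTER_CUBIC)
cv2.imwrite("pics/crop1.png",a)
P=np.load("top0.npz")["P"]; S=np.load("scene0.npz")["P"]
lab=((P[...,2]>0.012)&(P[...,2]<0.3)).astype(np.uint8)
n,L,st,c=cv2.connectedComponentsWithStats(lab)
for i in range(1,n):
    if st[i,4]>60 and 0.2<P[L==i][:,0].mean()<0.8:
        Q=P[L==i]; zt=np.percentile(Q[:,2],97); q=Q[Q[:,2]>zt-0.03][:,:2].astype(np.float32)
        print(np.round(c[i]),st[i,4],"z",zt.round(3),"rect",cv2.minAreaRect(q),Q[:,:2].mean(0).round(3))
# scene segments: brackets
lab=((S[...,2]>0.012)&(S[...,2]<0.3)).astype(np.uint8)
n,L,st,c=cv2.connectedComponentsWithStats(lab)
for i in range(1,n):
    Q=S[L==i]
    if st[i,4]>60 and 0.2<Q[:,0].mean()<0.8: print("S",np.round(c[i]),st[i,4],np.percentile(Q,[1,99],axis=0).round(3).tolist(),cv2.minAreaRect(Q[:,:2].astype(np.float32)))
E
```

```text
[571. 148.] 16954 z 0.125 rect ((0.7330012321472168, -0.5583950281143188), (0.3396478295326233, 0.31257301568984985), 38.31092071533203) [ 0.726 -0.533]
[ 77. 156.] 21274 z 0.197 rect ((0.7222033143043518, 0.8158332109451294), (0.025943584740161896, 0.33892738819122314), 85.51748657226562) [0.711 0.721]
[274. 143.] 601 z 0.046 rect ((0.7524368762969971, 0.22829695045948029), (0.05867373198270798, 0.08619291335344315), 86.55103302001953) [0.756 0.227]
[196. 191.] 1396 z 0.08 rect ((0.6216928958892822, 0.40130090713500977), (0.0757996216416359, 0.1996569037437439), 89.6557388305664) [0.624 0.428]
[340. 232.] 588 z 0.09 rect ((0.5145236253738403, 0.05167904496192932), (0.02645489200949669, 0.13299410045146942), 70.15648651123047) [0.517 0.053]
[434. 221.] 1134 z 0.256 rect ((0.5409095883369446, -0.1713486909866333), (0.03984003886580467, 0.05192803218960762), 17.007915496826172) [ 0.54  -0.159]
[291. 250.] 251 z 0.061 rect ((0.4667544364929199, 0.17934784293174744), (0.08898410201072693, 0.017625480890274048), 14.948295593261719) [0.468 0.179]
[208. 287.] 766 z 0.094 rect ((0.3766905367
[... 2225 characters left out ...]
.08747863769531)
S [361. 190.] 320 [[0.427, 0.159, 0.013], [0.511, 0.196, 0.067]] ((0.4669734239578247, 0.1778625100851059), (0.09053357690572739, 0.018150392919778824), 14.871709823608398)
S [469. 262.] 2730 [[0.526, 0.361, 0.013], [0.722, 0.528, 0.081]] ((0.622110903263092, 0.4468594789505005), (0.17396830022335052, 0.2013946771621704), 89.8122787475586)
S [581. 316.] 17704 [[0.533, 0.521, 0.016], [0.86, 0.78, 0.031]] ((0.6994001865386963, 0.6565374135971069), (0.24662326276302338, 0.3408185839653015), 82.45124816894531)
S [373. 310.] 1112 [[0.717, 0.197, 0.014], [0.796, 0.256, 0.048]] ((0.7533086538314819, 0.22700883448123932), (0.06024276092648506, 0.08518582582473755), 87.3201904296875)
```

View pics/crop1.png

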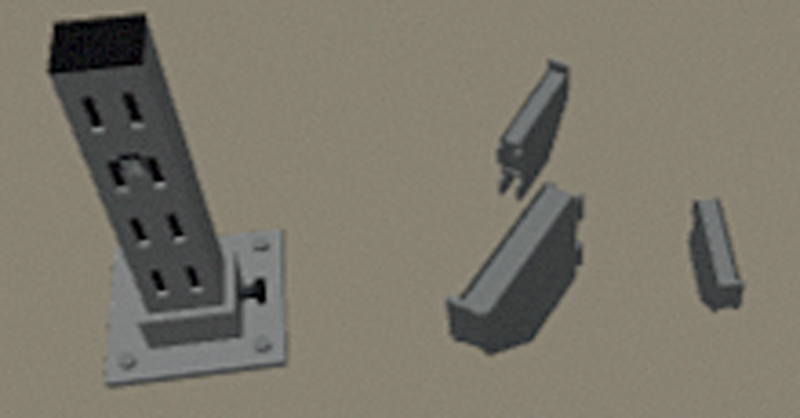

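The crop shows A (515,270) as clearly the biggest bracket. Its lip is at lower left and its tabs at upper right, toward the robot and +y, so the back direction is about 160°. B (535,130) and C (715,255) are the small ones. The post's slotted face looks along about +17°, so its x axis is about 197°. Now I'll approach A.

>>> {"api": "drive_tool", "payload": {"increments": [{"tx": -0.035,"ty": -0.026},{"tx": -0.07,"ty": -0.052},{"tx": -0.105,"ty": -0.078},{"tx": -0.14,"ty": -0.104},{"tx": -0.175,"ty": -0.13}]}}

```text
validation failed for argument at $.in...
```

>>> {"api": "drive_tool", "payload": {"increments": [{"tx": -0.035,"ty": -0.026},{"tx": -0.07,"ty": -0.052},{"tx": -0.105,"ty": -0.078},{"tx": -0.14,"ty": -0.104},{"tx": -0.175,"ty": -0.13}]}}

```text
validation failed for argument at $.in...
```

>>> {"api": "drive_tool", "payload": {"increments": [{"tx": -0.035,"ty": -0.026},{"tx": -0.07,"ty": -0.052},{"tx": -0.1,"ty": -0.072},{"tx": -0.1,"ty": -0.072,"yaw": -0.04},{"tx": -0.1,"ty": -0.072,"yaw": -0.04}]}}

```text
validation failed for argument at $.in...
```

```bash
python3 - <<'E'
from h import *
import station
o=get_obs(); print({k:(np.round(o[k],4).tolist()) for k in("time_s","ee_pos","orientation","joint_positions","wrist_force")}, getattr(station,"grip_depth",None),[k for k in dir(station) if k[0]!='_'])
f=grab_frame("wrist"); save(f,"pics/w1.png"); P=pts(f); np.savez("w1.npz",P=P,im=f["frame"])
m=((P[...,2]>0.07)&(P[...,2]<0.11)&(f["depth"]>0)&(np.hypot(P[...,0]-.514,P[...,1]-.052)<.12)).astype(np.uint8)
n,L,st,c=cv2.connectedComponentsWithStats(m)
for i in range(1,n):
    if st[i,4]>200:
        Q=P[L==i]; print(c[i].round(),st[i,4],np.median(Q[:,2]),cv2.minAreaRect(Q[:,:2].astype(np.float32)))
        s=Q[(Q[:,2]<.09)]; print(cv2.minAreaRect(s[:,:2].astype(np.float32)),cv2.fitLine(s[:,:2].astype(np.float32),2,0,.001,.001).ravel())
E
```

```text
{'time_s': 0.1, 'ee_pos': [0.2179, 0.5319, 0.2309], 'orientation': [[-0.9254, 0.3791, -0.0003], [0.3791, 0.9254, -0.0009], [-0.0, -0.001, -1.0]], 'joint_positions': [-1.2237, 0.707, -0.0276, 1.4849, 0.022, 0.9509, -0.0755], 'wrist_force': [0.0416, 0.694, -0.7811]} 0.0187 ['MotionError', 'close_job', 'get_obs', 'grab_frame', 'grip_depth']
```

View pics/w1.png

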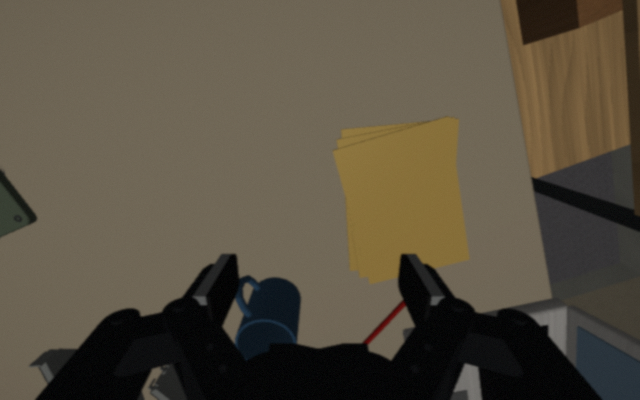

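The move call was refused, so the arm is still at the start and this view shows only the mug and notes. Rows probably need every field.

>>> {"api": "drive_tool", "payload": {"increments": [{"claw": 0,"tx": -0.035,"ty": -0.026,"tz": 0,"yaw": 0},{"claw": 0,"tx": -0.07,"ty": -0.052,"tz": 0,"yaw": 0},{"claw": 0,"tx": -0.105,"ty": -0.078,"tz": 0,"yaw": 0},{"claw": 0,"tx": -0.14,"ty": -0.104,"tz": 0,"yaw": 0},{"claw": 0,"tx": -0.175,"ty": -0.13,"tz": 0,"yaw": 0}]}}

```text
time_s: 0.65
ee_pos: [0.3312, 0.3438, 0.2313]
orientation: [[-0.925, 0.379, 0.0], [0.379, 0.925, -0.0], [-0.0, -0.0, -1.0]]
wrist_force: [1.3, 0.3, -0.2]
gripper_width: 0.0852
finger_force: 0.0
```

>>> {"api": "drive_tool", "payload": {"increments": [{"claw": 0,"tx": -0.035,"ty": -0.026,"tz": 0,"yaw": 0},{"claw": 0,"tx": -0.07,"ty": -0.052,"tz": 0,"yaw": 0},{"claw": 0,"tx": -0.105,"ty": -0.078,"tz": 0,"yaw": 0},{"claw": 0,"tx": -0.14,"ty": -0.104,"tz": 0,"yaw": 0},{"claw": 0,"tx": -0.175,"ty": -0.13,"tz": 0,"yaw": 0}]}}

```text
time_s: 1.15
ee_pos: [0.4439, 0.1571, 0.2313]
orientation: [[-0.925, 0.379, -0.0], [0.379, 0.925, -0.0], [0.0, -0.0, -1.0]]
wrist_force: [0.9, 0.6, 0.2]
gripper_width: 0.0851
finger_force: 0.0
```

>>> {"api": "drive_tool", "payload": {"increments": [{"claw": 0,"tx": -0.035,"ty": -0.026,"tz": 0,"yaw": 0},{"claw": 0,"tx": -0.07,"ty": -0.052,"tz": 0,"yaw": 0},{"claw": 0,"tx": -0.1,"ty": -0.072,"tz": 0,"yaw": -0.04},{"claw": 0,"tx": -0.1,"ty": -0.072,"tz": 0,"yaw": -0.04},{"claw": 0,"tx": -0.1,"ty": -0.072,"tz": 0,"yaw": -0.04}]}}

```text
time_s: 1.65
ee_pos: [0.5084, 0.0539, 0.231]
orientation: [[-0.939, 0.343, -0.001], [0.343, 0.939, 0.0], [0.001, -0.0, -1.0]]
wrist_force: [-0.0, 0.5, -0.5]
gripper_width: 0.0851
finger_force: 0.0
```

```bash
cat > m.py <<'E'
from h import *
def go(name,center):
    o=get_obs(); print({k:(np.round(o[k],4).tolist()) for k in("time_s","ee_pos","orientation","joint_positions","wrist_force")})
    f=grab_frame("wrist"); save(f,f"pics/{name}.png"); P=pts(f)
    m=((P[...,2]>0.07)&(P[...,2]<0.11)&(f["depth"]>0)&(np.hypot(P[...,0]-center[0],P[...,1]-center[1])<.12)).astype(np.uint8)
    n,L,st,c=cv2.connectedComponentsWithStats(m)
    for i in range(1,n):
        if st[i,4]>200:
            Q=P[L==i]; print(c[i].round(),st[i,4],np.median(Q[:,2]),cv2.minAreaRect(Q[:,:2].astype(np.float32)))
            s=Q[(Q[:,2]<.09)]; print(cv2.minAreaRect(s[:,:2].astype(np.float32)),cv2.fitLine(s[:,:2].astype(np.float32),2,0,.001,.001).ravel())
E
python3 -c "
import m; m.go('w2',(.514,.052))"
```

```text
{'time_s': 1.65, 'ee_pos': [0.5084, 0.0539, 0.231], 'orientation': [[-0.9393, 0.3431, -0.0007], [0.3431, 0.9393, 0.0001], [0.0007, -0.0001, -1.0]], 'joint_positions': [-0.0907, 0.6135, -0.1374, 1.712, 0.1073, 0.824, 0.9443], 'wrist_force': [-0.0116, 0.5187, -0.498]}
[317. 193.] 2875 0.08426857786979658 ((0.5156419277191162, 0.05192672461271286), (0.02598181925714016, 0.13436906039714813), 70.36153411865234)
((0.5136109590530396, 0.05248668044805527), (0.025926919654011726, 0.13023443520069122), 70.55756378173828) [ 0.94209373 -0.33534962  0.51345044  0.05283367]
```

View pics/w2.png

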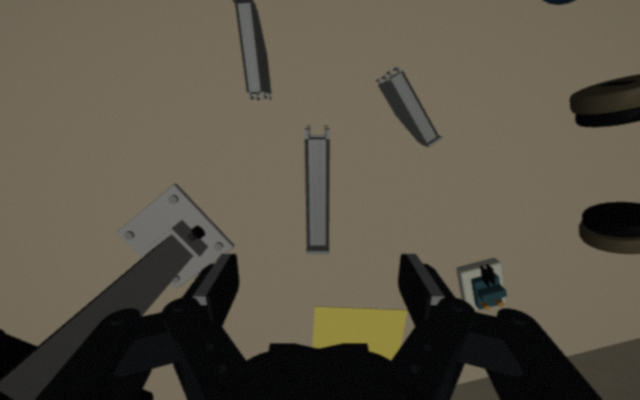

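The bracket is centred at (317,193) with its tabs at the top (317,130), between the fingers. Next I'll pin down the back along its axis and the post's pose and slot height.

```bash
cat >> h.py <<'E'
def ext(P,c,ang,zmin=.079,zmax=.12,lat=.007):
    a=np.radians(ang); x=np.array([np.cos(a),np.sin(a)]); y=np.array([-x[1],x[0]])
    Q=P.reshape(-1,3); Q=Q[(Q[:,2]>zmin)&(Q[:,2]<zmax)]; d=Q[:,:2]-c; u,v=d@x,d@y
    k=(abs(v)<lat)&(abs(u)<.1); return u[k].min().round(4),u[k].max().round(4),k.sum()
E
python3 - <<'E'
from h import *
f=grab_frame("wrist"); W=pts(f); np.savez("w2.npz",P=W,im=f["frame"])
T=np.load("top0.npz")["P"]; S=np.load("scene0.npz")["P"]
for n,P in(("w",W),("t",T),("s",S)): print(n,ext(P,np.array([.5084,.0539]),160.2))
# post
for n,P in(("t",T),("s",S)):
    k=(np.hypot(P[...,0]-.541,P[...,1]+.171)<.05)
    Z=P[k]; top=Z[Z[:,2]>.235]; print(n,"topz",np.median(Z[Z[:,2]>.245][:,2]),np.percentile(Z[:,2],[98,99.5]))
    q=Z[Z[:,2]>Z[:,2].max()-.012]; print(cv2.minAreaRect(q[:,:2].astype(np.float32)))
# face plane from scene: points z 0.06..0.24, front facing
a=np.radians(17); x=np.array([np.cos(a),np.sin(a)]); y=np.array([-x[1],x[0]])
k=(np.hypot(S[...,0]-.541,S[...,1]+.171)<.05)&(S[...,2]>.07)&(S[...,2]<.25)
v,u=np.where(k); Q=S[k]; d=Q[:,:2]-[.541,-.1713]; fx=d@x; fy=d@y
s=(fx>.012)&(fx<.03)&(abs(fy)<.02)
A=np.c_[fy[s],Q[s,2],np.ones(s.sum())]; r=np.linalg.lstsq(A,fx[s],rcond=None)[0]; print("face fx=",r,"resid",np.std(A@r-fx[s]),s.sum())
g=(abs(fx-.02)<.006); print("face lateral extents",np.percentile(fy[g],[1,99]))
# slots: gray map rectified on face plane
f=grab_frame("scene"); F=200/np.tan(np.radians(f["vertical_fov"])/2); M=np.linalg.inv(f["cam_to_world"])
W,H=60,260; px=3
g=np.zeros((H*px,W*px,3),float); 
zz,yy=np.meshgrid((H*px-np.arange(H*px))/px/1000,(np.arange(W*px)/px-W/2)/1000,indexing="ij")
X=np.array([.541,-.1713])+x*r[2]+yy[...,None]*y
p=np.concatenate([X,zz[...,None]],-1)@M[:3,:3].T+M[:3,3]
mu=(p[...,0]/p[...,2]*F+f["cx"]).astype(np.float32); mv=(p[...,1]/p[...,2]*F+f["cy"]).astype(np.float32)
R=cv2.remap(f["frame"][:,:,::-1].copy(),mu,mv,cv2.INTER_CUBIC)
cv2.imwrite("pics/face.png",cv2.resize(R[:200*px],None,fx=1.0,fy=1.0))
gr=R.mean(-1)
for c in(-11,11):
    col=gr[:, (W//2+c)*px-3:(W//2+c)*px+3].mean(1); print(c,[(int(260-i/px),int(col[i])) for i in range(0,170*px,2*px)])
E
```

```text
w (np.float64(-0.0742), np.float64(0.0503), np.int64(1476))
t (np.float64(-0.073), np.float64(0.0509), np.int64(271))
s (np.float64(-0.0735), np.float64(0.0518), np.int64(253))
t topz 0.25352569557712884 [0.25603911 0.25678273]
((0.5409738421440125, -0.17171232402324677), (0.039748236536979675, 0.051197271794080734), 16.980323791503906)
s topz 0.2539516910608428 [0.25496737 0.2555219 ]
((0.5402259826660156, -0.17293241620063782), (0.04404935985803604, 0.05057855322957039), 16.686857223510742)
face fx= [0.00123502 0.00058411 0.01826403] resid 0.0011558997402449 998
face lateral extents [-0.02587176  0.02353631]
-11 [(260, 14), (258, 14), (256, 22), (254, 19), (252, 24), (250, 49), (248, 70), (246, 77), (244, 76), (242, 73), (240, 72), (238, 73), (236, 76), (234, 73), (232, 51), (230, 17), (228, 3), (226, 1), (224, 0), (222, 1), (220, 1), (218, 1), (216, 4), (214, 1), (212, 3), (210, 33), (208, 118), (206, 133), (204, 95), (202, 74), (200, 68), (198, 70), (196, 72), (194, 73), (192, 72), (190, 73), (188, 72), (186, 75), (184, 80), (182, 60), (180, 26), (178, 4), (176, 0), (174, 6), (17
[... 650 characters left out ...]
1), (220, 1), (218, 0), (216, 1), (214, 0), (212, 9), (210, 49), (208, 104), (206, 121), (204, 92), (202, 75), (200, 69), (198, 71), (196, 71), (194, 73), (192, 75), (190, 73), (188, 71), (186, 73), (184, 81), (182, 63), (180, 33), (178, 3), (176, 0), (174, 2), (172, 12), (170, 9), (168, 1), (166, 1), (164, 0), (162, 0), (160, 76), (158, 143), (156, 129), (154, 100), (152, 74), (150, 70), (148, 72), (146, 74), (144, 75), (142, 75), (140, 73), (138, 75), (136, 79), (134, 71), (132, 50), (130, 30), (128, 11), (126, 2), (124, 0), (122, 0), (120, 0), (118, 1), (116, 3), (114, 0), (112, 2), (110, 88), (108, 144), (106, 125), (104, 97), (102, 76), (100, 72), (98, 75), (96, 73), (94, 74), (92, 75)]
```

View pics/face.png

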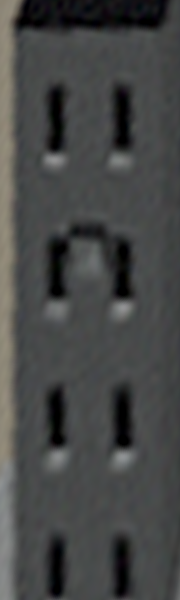

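The face view shows slot rows with the top edges at about 231.5 mm and the latch between rows 1 and 2. That puts the true seat edge near 0.205 and the tab entry near z = 0.222. Now I'll descend and grasp.

>>> {"api": "drive_tool", "payload": {"increments": [{"claw": 0,"tx": 0,"ty": 0.0007,"tz": 0.04,"yaw": 0},{"claw": 0,"tx": 0,"ty": 0.0007,"tz": 0.08,"yaw": 0},{"claw": 0,"tx": 0,"ty": 0.0007,"tz": 0.11,"yaw": 0},{"claw": 0,"tx": 0,"ty": 0.0007,"tz": 0.14,"yaw": 0},{"claw": 0,"tx": 0,"ty": 0.0007,"tz": 0.14,"yaw": 0}]}}

```text
time_s: 2.3
ee_pos: [0.5071, 0.0557, 0.0889]
orientation: [[-0.94, 0.34, -0.005], [0.34, 0.94, -0.001], [0.004, -0.002, -1.0]]
wrist_force: [0.3, -0.6, 1.4]
gripper_width: 0.0854
finger_force: 0.0
```

>>> {"api": "drive_tool", "payload": {"increments": [{"claw": 0,"tx": 0,"ty": 0,"tz": 0.02,"yaw": 0},{"claw": 0,"tx": 0,"ty": 0,"tz": 0.04,"yaw": 0},{"claw": 0,"tx": 0,"ty": 0,"tz": 0.055,"yaw": 0},{"claw": 0,"tx": 0,"ty": 0,"tz": 0.067,"yaw": 0},{"claw": 0,"tx": 0,"ty": 0,"tz": 0.067,"yaw": 0}]}}

```text
time_s: 2.8
ee_pos: [0.5086, 0.0553, 0.0242]
orientation: [[-0.94, 0.341, -0.001], [0.341, 0.94, -0.0], [0.001, -0.0, -1.0]]
wrist_force: [0.4, -0.3, 0.7]
gripper_width: 0.0849
finger_force: 0.0
```

>>> {"api": "drive_tool", "payload": {"increments": [{"claw": 1,"tx": 0,"ty": 0,"tz": 0,"yaw": 0},{"claw": 1,"tx": 0,"ty": 0,"tz": 0,"yaw": 0},{"claw": 1,"tx": 0,"ty": 0,"tz": 0,"yaw": 0},{"claw": 1,"tx": 0,"ty": 0,"tz": 0,"yaw": 0},{"claw": 1,"tx": 0,"ty": 0,"tz": 0,"yaw": 0}], "force": 60}}

```text
time_s: 3.3
ee_pos: [0.5089, 0.0549, 0.0248]
orientation: [[-0.94, 0.342, 0.001], [0.342, 0.94, -0.0], [-0.001, 0.0, -1.0]]
wrist_force: [-0.9, 0.2, 8.3]
gripper_width: 0.0256
finger_force: 52.2
```

>>> {"api": "drive_tool", "payload": {"increments": [{"claw": 1,"tx": 0,"ty": 0,"tz": 0,"yaw": 0},{"claw": 1,"tx": 0,"ty": 0,"tz": 0,"yaw": 0},{"claw": 1,"tx": 0,"ty": 0,"tz": 0,"yaw": 0},{"claw": 1,"tx": 0,"ty": 0,"tz": 0,"yaw": 0},{"claw": 1,"tx": 0,"ty": 0,"tz": 0,"yaw": 0}]}}

```text
time_s: 3.8
ee_pos: [0.5089, 0.0548, 0.0248]
orientation: [[-0.94, 0.342, 0.001], [0.342, 0.94, -0.0], [-0.001, 0.0, -1.0]]
wrist_force: [-0.8, 0.3, 9.0]
gripper_width: 0.0255
finger_force: 52.2
```

>>> {"api": "drive_tool", "payload": {"increments": [{"claw": 1,"tx": 0,"ty": 0,"tz": -0.01,"yaw": 0},{"claw": 1,"tx": 0,"ty": 0,"tz": -0.04,"yaw": 0},{"claw": 1,"tx": 0,"ty": 0,"tz": -0.08,"yaw": 0},{"claw": 1,"tx": 0,"ty": 0,"tz": -0.12,"yaw": 0},{"claw": 1,"tx": 0,"ty": 0,"tz": -0.15,"yaw": 0}]}}

```text
time_s: 4.3
ee_pos: [0.5087, 0.0549, 0.1772]
orientation: [[-0.94, 0.342, 0.001], [0.342, 0.94, 0.0], [-0.001, 0.001, -1.0]]
wrist_force: [0.0, -0.7, -3.9]
gripper_width: 0.0255
finger_force: 53.0
```

>>> {"api": "drive_tool", "payload": {"increments": [{"claw": 1,"tx": -0.02,"ty": -0.014,"tz": -0.01,"yaw": -0.07},{"claw": 1,"tx": -0.04,"ty": -0.03,"tz": -0.015,"yaw": -0.14},{"claw": 1,"tx": -0.06,"ty": -0.044,"tz": -0.015,"yaw": -0.21},{"claw": 1,"tx": -0.08,"ty": -0.058,"tz": -0.015,"yaw": -0.28},{"claw": 1,"tx": -0.1,"ty": -0.072,"tz": -0.015,"yaw": -0.35}]}}

```text
time_s: 4.8
ee_pos: [0.5783, -0.048, 0.19]
orientation: [[-1.0, -0.004, -0.0], [-0.004, 1.0, -0.0], [0.0, -0.0, -1.0]]
wrist_force: [-0.8, 0.4, -2.4]
gripper_width: 0.0255
finger_force: 53.0
```

```bash
cat > st.py <<'E'
from h import *
def st(tx=.640,ty=-.141,tz=.18,ang=197):
    o=get_obs(); R=np.array(o["orientation"]); p=np.array(o["ee_pos"])
    a=np.degrees(np.arctan2(R[1,0],R[0,0]))%360
    n=np.array([np.cos(np.radians(197)),np.sin(np.radians(197)),0]); l=np.array([-n[1],n[0],0])
    print(o["time_s"],"p",p.round(4),"ang",a.round(2),"R",R.round(4).tolist(),"F n,l,z",np.round([o["wrist_force"]@n,o["wrist_force"]@l,o["wrist_force"][2]],1),"q",np.round(o["joint_positions"],2))
    d=R.T@(np.array([tx,ty,tz])-p); print("delta tool",d.round(4),"yaw",round(-np.radians(ang-a),4),"tabs z",(p[2]+.0452).round(4))
    g=p-[.541,-.1715,0]; print("TCP rel post: out",-(g@n).round(4),"lat",(g@l).round(4))
E
python3 -c "
import numpy as np; from st import st; st()"
```

```text
4.8 p [ 0.5783 -0.048   0.19  ] ang 180.22 R [[-1.0, -0.0038, -0.0002], [-0.0038, 1.0, -0.0003], [0.0002, -0.0003, -1.0]] F n,l,z [ 0.7 -0.6 -2.4] q [ 0.16  0.77 -0.27  1.52  0.24  0.89  1.39]
delta tool [-0.0614 -0.0932  0.01  ] yaw -0.2929 tabs z 0.2352
TCP rel post: out 0.0718 lat -0.1072
```

>>> {"api": "drive_tool", "payload": {"increments": [{"claw": 1,"tx": -0.022,"ty": -0.02,"tz": 0,"yaw": -0.07},{"claw": 1,"tx": -0.042,"ty": -0.042,"tz": 0,"yaw": -0.14},{"claw": 1,"tx": -0.0614,"ty": -0.066,"tz": 0.005,"yaw": -0.22},{"claw": 1,"tx": -0.0614,"ty": -0.0932,"tz": 0.01,"yaw": -0.293},{"claw": 1,"tx": -0.0614,"ty": -0.0932,"tz": 0.01,"yaw": -0.293}]}}

```text
time_s: 5.3
ee_pos: [0.6386, -0.1445, 0.1786]
orientation: [[-0.958, -0.288, -0.002], [-0.288, 0.958, -0.002], [0.003, -0.001, -1.0]]
wrist_force: [0.2, 0.4, -3.5]
gripper_width: 0.0257
finger_force: 53.1
```

```bash
python3 - <<'E'
from h import *
from st import st
st()
f=grab_frame("scene"); P=pts(f); save(f,"pics/scene2.png")
cv2.imwrite("pics/crop2.png",cv2.resize(f["frame"][90:240,150:330,::-1],(720,600),interpolation=cv2.INTER_CUBIC))
f=grab_frame("wrist"); P=pts(f); np.savez("w3.npz",P=P,im=f["frame"]); 
# bracket saddle
c=np.array(get_obs()["ee_pos"])[:2]; Q=P[(P[...,2]>.225)&(P[...,2]<.26)&(np.hypot(P[...,0]-c[0],P[...,1]-c[1])<.09)&(f["depth"]>0.02)]
print(len(Q), cv2.minAreaRect(Q[:,:2].astype(np.float32)) if len(Q) else "")
E
```

```text
5.3 p [ 0.6386 -0.1445  0.1786] ang 196.74 R [[-0.9576, -0.2881, -0.0021], [-0.2881, 0.9576, -0.0022], [0.0026, -0.0015, -1.0]] F n,l,z [-0.3 -0.3 -3.5] q [ 0.32  0.91 -0.36  1.22  0.32  1.07  1.8 ]
delta tool [-0.0023  0.003  -0.0014] yaw -0.0045 tabs z 0.2238
TCP rel post: out 0.1013 lat 0.0027
39820 ((0.6028458476066589, -0.1514778435230255), (0.10402149707078934, 0.12009461969137192), 16.905794143676758)
```

View pics/crop2.png

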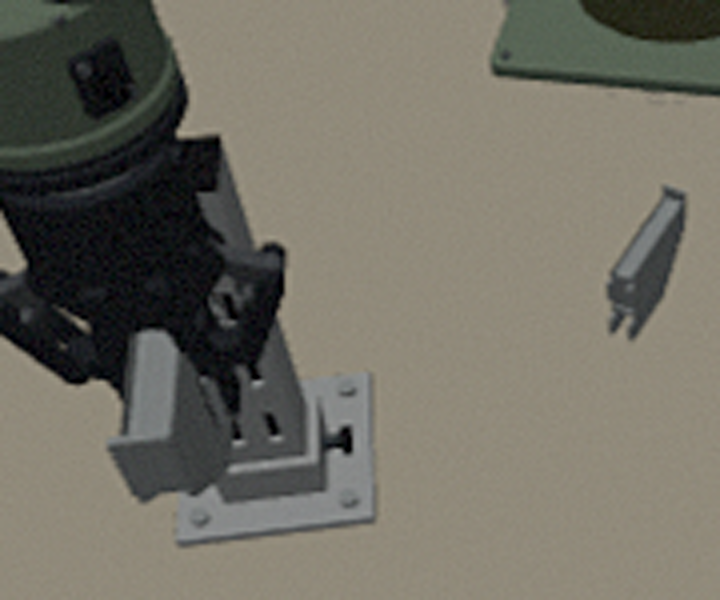

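The bracket is held upright in front of the slotted face, level with the top rows. I'll trim the pose, then compare bracket and post laterally in the wrist view.

>>> {"api": "drive_tool", "payload": {"increments": [{"claw": 1,"tx": 0,"ty": 0.0027,"tz": 0,"yaw": -0.0045},{"claw": 1,"tx": 0,"ty": 0.0027,"tz": 0,"yaw": -0.0045},{"claw": 1,"tx": 0,"ty": 0.0027,"tz": 0,"yaw": -0.0045}]}}

```text
time_s: 5.7
ee_pos: [0.6389, -0.1367, 0.1797]
orientation: [[-0.955, -0.295, 0.0], [-0.295, 0.955, -0.0], [-0.0, -0.0, -1.0]]
wrist_force: [-1.1, -0.1, -2.4]
gripper_width: 0.0254
finger_force: 53.1
```

```bash
python3 - <<'E'
from h import *
from st import st
st()
f=grab_frame("wrist"); P=pts(f); save(f,"pics/w3.png"); np.savez("w3.npz",P=P,im=f["frame"])
c=np.array([.541,-.1715]); a=np.radians(17); x=np.array([np.cos(a),np.sin(a)]); y=-np.array([-x[1],x[0]])
ok=(f["depth"]>.02); d=P[...,:2]-c; o=d@x; l=d@y; z=P[...,2]
for nm,m in(("post",ok&(z>.235)&(z<.262)&(o>-.03)&(o<.026)&(abs(l)<.04)),("saddle",ok&(z>.228)&(z<.245)&(o>.035)&(o<.19)&(abs(l)<.025))):
    n,L,s,cc=cv2.connectedComponentsWithStats(m.astype(np.uint8)); 
    if n<2: print(nm,"none"); continue
    i=1+s[1:,4].argmax(); k=L==i; print(nm,cc[i].round(),s[i,4],"lat",np.percentile(l[k],[1,50,99]).round(4),"out",np.percentile(o[k],[1,50,99]).round(4),"z",np.percentile(z[k],[2,50,98]).round(4),cv2.minAreaRect(np.c_[o[k],l[k]].astype(np.float32)))
E
```

```text
5.7 p [ 0.6389 -0.1367  0.1797] ang 197.16 R [[-0.9555, -0.295, 0.0002], [-0.295, 0.9555, -0.0001], [-0.0002, -0.0002, -1.0]] F n,l,z [ 1.  -0.3 -2.4] q [ 0.31  0.91 -0.36  1.22  0.32  1.07  1.79]
delta tool [ 0.0002 -0.0044 -0.0003] yaw 0.0028 tabs z 0.2249
TCP rel post: out 0.1038 lat -0.0046
post [293.  46.] 21356 lat [-0.0243  0.0002  0.0247] out [0.0028 0.0114 0.0206] z [0.2476 0.2534 0.2548] ((0.011403707787394524, 0.00045859813690185547), (0.051217399537563324, 0.018615571781992912), 89.9660415649414)
saddle [315. 267.] 12939 lat [-0.0225 -0.0049  0.0237] out [0.0453 0.0771 0.109 ] z [0.2297 0.2388 0.2401] ((0.07821342349052429, -2.05114483833313e-05), (0.06782467663288116, 0.04996485635638237), 0.07523113489151001)
```

View pics/w3.png

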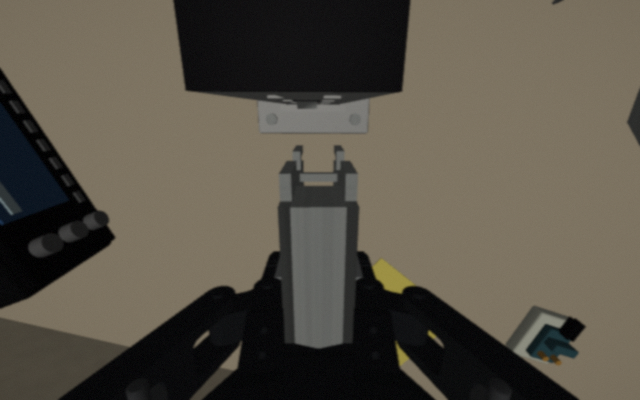

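The wrist view shows the bracket saddle at x≈318 px and the post's face centred at about 295 px, so the bracket is 5 mm off laterally. The post top at 0.2534 gives an edge near 0.2054 and an entry height of about 0.2224. I'll correct and approach to just short of contact.

>>> {"api": "drive_tool", "payload": {"increments": [{"claw": 1,"tx": 0,"ty": -0.0051,"tz": 0.0025,"yaw": 0.003},{"claw": 1,"tx": 0.01,"ty": -0.0051,"tz": 0.0025,"yaw": 0.003},{"claw": 1,"tx": 0.02,"ty": -0.0051,"tz": 0.0025,"yaw": 0.003},{"claw": 1,"tx": 0.022,"ty": -0.0051,"tz": 0.0025,"yaw": 0.003},{"claw": 1,"tx": 0.022,"ty": -0.0051,"tz": 0.0025,"yaw": 0.003}]}}

```text
time_s: 6.25
ee_pos: [0.6195, -0.1491, 0.1769]
orientation: [[-0.957, -0.291, 0.0], [-0.291, 0.957, -0.0], [-0.0, -0.0, -1.0]]
wrist_force: [1.2, -0.3, -3.6]
gripper_width: 0.025
finger_force: 53.2
```

```bash
python3 -c "
from st import st; st()"
```

```text
6.25 p [ 0.6195 -0.1491  0.1769] ang 196.91 R [[-0.9568, -0.2909, 0.0002], [-0.2909, 0.9568, -0.0002], [-0.0001, -0.0002, -1.0]] F n,l,z [-1.1  0.7 -3.6] q [ 0.34  0.88 -0.36  1.3   0.33  1.02  1.8 ]
delta tool [-0.022   0.0018 -0.0031] yaw -0.0015 tabs z 0.2221
TCP rel post: out 0.0816 lat 0.0016
```

>>> {"api": "drive_tool", "payload": {"increments": [{"claw": 1,"tx": 0.001,"ty": 0.001,"tz": 0,"yaw": -0.0015},{"claw": 1,"tx": 0.002,"ty": 0.001,"tz": 0,"yaw": -0.0015},{"claw": 1,"tx": 0.003,"ty": 0.001,"tz": 0,"yaw": -0.0015},{"claw": 1,"tx": 0.004,"ty": 0.001,"tz": 0,"yaw": -0.0015},{"claw": 1,"tx": 0.005,"ty": 0.001,"tz": 0,"yaw": -0.0015}]}}

```text
time_s: 6.75
ee_pos: [0.6142, -0.1493, 0.1768]
orientation: [[-0.956, -0.293, -0.0], [-0.293, 0.956, -0.0], [0.0, -0.0, -1.0]]
wrist_force: [0.2, 0.3, -3.7]
gripper_width: 0.0253
finger_force: 53.2
```

```bash
python3 -c "
from st import st; st()"
```

```text
6.75 p [ 0.6142 -0.1493  0.1768] ang 197.03 R [[-0.9562, -0.2928, -0.0], [-0.2928, 0.9562, -0.0001], [0.0, -0.0001, -1.0]] F n,l,z [-0.3 -0.3 -3.7] q [ 0.35  0.87 -0.36  1.32  0.33  1.01  1.8 ]
delta tool [-0.0271  0.0004 -0.0032] yaw 0.0005 tabs z 0.222
TCP rel post: out 0.0765 lat 0.0002
```

>>> {"api": "drive_tool", "payload": {"increments": [{"claw": 1,"tx": 0.001,"ty": 0,"tz": 0,"yaw": 0},{"claw": 1,"tx": 0.002,"ty": 0,"tz": 0,"yaw": 0},{"claw": 1,"tx": 0.003,"ty": 0,"tz": 0,"yaw": 0},{"claw": 1,"tx": 0.003,"ty": 0,"tz": 0,"yaw": 0}]}}

```text
time_s: 7.15
ee_pos: [0.6113, -0.1503, 0.1769]
orientation: [[-0.956, -0.293, -0.0], [-0.293, 0.956, -0.0], [0.0, -0.0, -1.0]]
wrist_force: [0.6, -0.1, -2.5]
gripper_width: 0.0254
finger_force: 53.2
```

```bash
python3 -c "
from st import st; st()"
```

```text
7.15 p [ 0.6113 -0.1503  0.1769] ang 197.03 R [[-0.9562, -0.2928, -0.0001], [-0.2928, 0.9562, -0.0002], [0.0001, -0.0001, -1.0]] F n,l,z [-0.6  0.3 -2.5] q [ 0.35  0.87 -0.36  1.33  0.33  1.    1.8 ]
delta tool [-0.0302  0.0005 -0.0031] yaw 0.0004 tabs z 0.2221
TCP rel post: out 0.0734 lat 0.0003
```

Still no contact at 0.0734, so the tabs appear to be entering. Continuing gently.

>>> {"api": "drive_tool", "payload": {"increments": [{"claw": 1,"tx": 0.001,"ty": 0,"tz": 0,"yaw": 0},{"claw": 1,"tx": 0.002,"ty": 0,"tz": 0,"yaw": 0},{"claw": 1,"tx": 0.003,"ty": 0,"tz": 0,"yaw": 0},{"claw": 1,"tx": 0.003,"ty": 0,"tz": 0,"yaw": 0}]}}

```text
time_s: 7.55
ee_pos: [0.6084, -0.1512, 0.1769]
orientation: [[-0.956, -0.293, -0.0], [-0.293, 0.956, -0.0], [0.0, -0.0, -1.0]]
wrist_force: [0.0, 0.2, -2.3]
gripper_width: 0.0258
finger_force: 53.2
```

```bash
python3 -c "
from st import st; st()"
```

```text
7.55 p [ 0.6084 -0.1512  0.1769] ang 197.02 R [[-0.9562, -0.2927, -0.0], [-0.2927, 0.9562, -0.0001], [0.0001, -0.0001, -1.0]] F n,l,z [-0.1 -0.2 -2.3] q [ 0.35  0.87 -0.36  1.34  0.33  0.99  1.8 ]
delta tool [-0.0332  0.0005 -0.0031] yaw 0.0003 tabs z 0.2221
TCP rel post: out 0.0704 lat 0.0003
```

>>> {"api": "drive_tool", "payload": {"increments": [{"claw": 1,"tx": 0.001,"ty": 0,"tz": 0,"yaw": 0},{"claw": 1,"tx": 0.0015,"ty": 0,"tz": 0,"yaw": 0},{"claw": 1,"tx": 0.002,"ty": 0,"tz": 0,"yaw": 0}]}}

```text
time_s: 7.85
ee_pos: [0.6083, -0.1511, 0.1771]
orientation: [[-0.956, -0.293, 0.004], [-0.293, 0.956, 0.001], [-0.004, -0.001, -1.0]]
wrist_force: [16.4, 2.1, -8.9]
gripper_width: 0.0253
finger_force: 52.8
```

```bash
python3 -c "
from st import st; st()"
```

```text
7.85 p [ 0.6083 -0.1511  0.1771] ang 197.06 R [[-0.956, -0.2934, 0.0042], [-0.2934, 0.956, 0.0007], [-0.0043, -0.0006, -1.0]] F n,l,z [-16.3   2.8  -8.9] q [ 0.36  0.86 -0.36  1.35  0.33  0.98  1.8 ]
delta tool [-0.0333  0.0003 -0.0028] yaw 0.001 tabs z 0.2223
TCP rel post: out 0.0703 lat 0.0002
```

Contact came at out = 0.0703, within 2 mm of where I predicted the back would meet the face (the tabs alone would have touched at 0.078). So the tabs are through. I'll ease off and start down.

>>> {"api": "drive_tool", "payload": {"increments": [{"claw": 1,"tx": -0.0016,"ty": 0,"tz": 0,"yaw": 0},{"claw": 1,"tx": -0.0016,"ty": 0,"tz": 0.001,"yaw": 0},{"claw": 1,"tx": -0.0016,"ty": 0,"tz": 0.002,"yaw": 0},{"claw": 1,"tx": -0.0016,"ty": 0,"tz": 0.0025,"yaw": 0}]}}

```text
time_s: 8.25
ee_pos: [0.6083, -0.1511, 0.1743]
orientation: [[-0.956, -0.293, 0.0], [-0.293, 0.956, -0.0], [-0.0, -0.0, -1.0]]
wrist_force: [3.0, 1.0, -2.2]
gripper_width: 0.0255
finger_force: 53.7
```

```bash
python3 -c "
from st import st; st()"
```

```text
8.25 p [ 0.6083 -0.1511  0.1743] ang 197.03 R [[-0.9562, -0.2929, 0.0004], [-0.2929, 0.9562, -0.0], [-0.0004, -0.0001, -1.0]] F n,l,z [-3.1 -0.1 -2.2] q [ 0.35  0.87 -0.36  1.35  0.33  0.98  1.8 ]
delta tool [-0.0333  0.0004 -0.0056] yaw 0.0005 tabs z 0.2195
TCP rel post: out 0.0703 lat 0.0002
```

>>> {"api": "drive_tool", "payload": {"increments": [{"claw": 1,"tx": 0,"ty": 0,"tz": 0.001,"yaw": 0},{"claw": 1,"tx": 0,"ty": 0,"tz": 0.002,"yaw": 0},{"claw": 1,"tx": 0,"ty": 0,"tz": 0.003,"yaw": 0}]}}

```text
time_s: 8.55
ee_pos: [0.6083, -0.1511, 0.1714]
orientation: [[-0.956, -0.293, 0.0], [-0.293, 0.956, -0.0], [-0.0, -0.0, -1.0]]
wrist_force: [4.3, 0.4, -0.7]
gripper_width: 0.0253
finger_force: 53.8
```

>>> {"api": "drive_tool", "payload": {"increments": [{"claw": 1,"tx": 0,"ty": 0,"tz": 0.0005,"yaw": 0},{"claw": 1,"tx": 0,"ty": 0,"tz": 0.001,"yaw": 0},{"claw": 1,"tx": 0,"ty": 0,"tz": 0.0015,"yaw": 0},{"claw": 1,"tx": 0,"ty": 0,"tz": 0.002,"yaw": 0}]}}

```text
time_s: 8.95
ee_pos: [0.6083, -0.1511, 0.1694]
orientation: [[-0.956, -0.293, 0.0], [-0.293, 0.956, -0.0], [-0.0, -0.0, -1.0]]
wrist_force: [4.7, 1.0, 1.2]
gripper_width: 0.0252
finger_force: 53.8
```

>>> {"api": "drive_tool", "payload": {"increments": [{"claw": 1,"tx": 0,"ty": 0,"tz": 0.0005,"yaw": 0},{"claw": 1,"tx": 0,"ty": 0,"tz": 0.001,"yaw": 0},{"claw": 1,"tx": 0,"ty": 0,"tz": 0.0015,"yaw": 0},{"claw": 1,"tx": 0,"ty": 0,"tz": 0.002,"yaw": 0}]}}

```text
time_s: 9.35
ee_pos: [0.6083, -0.1512, 0.1674]
orientation: [[-0.956, -0.293, 0.0], [-0.293, 0.956, -0.0], [-0.0, -0.0, -1.0]]
wrist_force: [4.6, 0.8, 1.8]
gripper_width: 0.0253
finger_force: 53.9
```

>>> {"api": "drive_tool", "payload": {"increments": [{"claw": 1,"tx": 0,"ty": 0,"tz": 0.0005,"yaw": 0},{"claw": 1,"tx": 0,"ty": 0,"tz": 0.001,"yaw": 0},{"claw": 1,"tx": 0,"ty": 0,"tz": 0.0015,"yaw": 0},{"claw": 1,"tx": 0,"ty": 0,"tz": 0.002,"yaw": 0}]}}

```text
time_s: 9.75
ee_pos: [0.6083, -0.1512, 0.1654]
orientation: [[-0.956, -0.293, 0.0], [-0.293, 0.956, -0.0], [-0.0, -0.0, -1.0]]
wrist_force: [5.2, 2.0, 1.5]
gripper_width: 0.0254
finger_force: 53.9
```

>>> {"api": "drive_tool", "payload": {"increments": [{"claw": 1,"tx": 0,"ty": 0,"tz": 0.0005,"yaw": 0},{"claw": 1,"tx": 0,"ty": 0,"tz": 0.001,"yaw": 0},{"claw": 1,"tx": 0,"ty": 0,"tz": 0.0015,"yaw": 0},{"claw": 1,"tx": 0,"ty": 0,"tz": 0.002,"yaw": 0}]}}

```text
time_s: 10.15
ee_pos: [0.6083, -0.1511, 0.1633]
orientation: [[-0.956, -0.293, 0.0], [-0.293, 0.956, 0.0], [-0.0, -0.0, -1.0]]
wrist_force: [5.2, 0.9, -0.0]
gripper_width: 0.0256
finger_force: 53.8
```

>>> {"api": "drive_tool", "payload": {"increments": [{"claw": 1,"tx": 0,"ty": 0,"tz": 0.0005,"yaw": 0},{"claw": 1,"tx": 0,"ty": 0,"tz": 0.001,"yaw": 0},{"claw": 1,"tx": 0,"ty": 0,"tz": 0.0015,"yaw": 0}]}}

```text
time_s: 10.45
ee_pos: [0.6083, -0.1511, 0.1618]
orientation: [[-0.956, -0.293, 0.0], [-0.293, 0.956, 0.0], [-0.0, -0.0, -1.0]]
wrist_force: [6.5, 1.4, -3.7]
gripper_width: 0.0253
finger_force: 53.7
```

>>> {"api": "drive_tool", "payload": {"increments": [{"claw": 1,"tx": 0,"ty": 0,"tz": 0.0005,"yaw": 0},{"claw": 1,"tx": 0,"ty": 0,"tz": 0.001,"yaw": 0},{"claw": 1,"tx": 0,"ty": 0,"tz": 0.001,"yaw": 0}]}}

```text
time_s: 10.75
ee_pos: [0.6083, -0.1511, 0.1607]
orientation: [[-0.956, -0.293, 0.0], [-0.293, 0.956, 0.0], [-0.0, -0.0, -1.0]]
wrist_force: [5.4, 1.1, -1.8]
gripper_width: 0.0253
finger_force: 53.8
```

>>> {"api": "drive_tool", "payload": {"increments": [{"claw": 1,"tx": 0,"ty": 0,"tz": 0.0005,"yaw": 0},{"claw": 1,"tx": 0,"ty": 0,"tz": 0.001,"yaw": 0},{"claw": 1,"tx": 0,"ty": 0,"tz": 0.001,"yaw": 0}]}}

```text
time_s: 11.05
ee_pos: [0.6083, -0.1511, 0.16]
orientation: [[-0.956, -0.293, 0.0], [-0.293, 0.956, -0.0], [-0.0, -0.0, -1.0]]
wrist_force: [4.7, 2.9, 2.3]
gripper_width: 0.0254
finger_force: 54.6
```

>>> {"api": "drive_tool", "payload": {"increments": [{"claw": 1,"tx": 0,"ty": 0,"tz": 0.0005,"yaw": 0},{"claw": 1,"tx": 0,"ty": 0,"tz": 0.001,"yaw": 0},{"claw": 1,"tx": 0,"ty": 0,"tz": 0.001,"yaw": 0}]}}

```text
time_s: 11.35
ee_pos: [0.6084, -0.1512, 0.1597]
orientation: [[-0.956, -0.293, 0.001], [-0.293, 0.956, -0.0], [-0.001, -0.001, -1.0]]
wrist_force: [2.7, 2.0, 13.9]
gripper_width: 0.0256
finger_force: 56.1
```

There is a hard stop at TCP 0.160, which puts the tabs at 0.205 as predicted. I'll do a gentle lift test to prove the latch.

>>> {"api": "drive_tool", "payload": {"increments": [{"claw": 1,"tx": 0,"ty": 0,"tz": -0.001,"yaw": 0},{"claw": 1,"tx": 0,"ty": 0,"tz": -0.002,"yaw": 0},{"claw": 1,"tx": 0,"ty": 0,"tz": -0.003,"yaw": 0},{"claw": 1,"tx": 0,"ty": 0,"tz": -0.0035,"yaw": 0}]}}

```text
time_s: 11.75
ee_pos: [0.6082, -0.151, 0.1618]
orientation: [[-0.956, -0.293, -0.0], [-0.293, 0.956, 0.0], [0.0, 0.0, -1.0]]
wrist_force: [9.0, 2.3, -12.9]
gripper_width: 0.0254
finger_force: 52.9
```

Lifting is blocked after 1.8 mm (−10 N), so the latch holds. I'll reseat, release and look.

>>> {"api": "drive_tool", "payload": {"increments": [{"claw": 1,"tx": 0,"ty": 0,"tz": 0.001,"yaw": 0},{"claw": 1,"tx": 0,"ty": 0,"tz": 0.002,"yaw": 0},{"claw": 1,"tx": 0,"ty": 0,"tz": 0.0027,"yaw": 0},{"claw": 1,"tx": -0.0003,"ty": 0,"tz": 0.0027,"yaw": 0}]}}

```text
time_s: 12.15
ee_pos: [0.6083, -0.1511, 0.1598]
orientation: [[-0.956, -0.293, -0.0], [-0.293, 0.956, -0.0], [0.0, -0.0, -1.0]]
wrist_force: [2.1, 1.7, 5.8]
gripper_width: 0.0254
finger_force: 55.3
```

>>> {"api": "drive_tool", "payload": {"increments": [{"claw": 0.4,"tx": 0,"ty": 0,"tz": 0,"yaw": 0},{"claw": 0.4,"tx": 0,"ty": 0,"tz": 0,"yaw": 0},{"claw": 0.4,"tx": 0,"ty": 0,"tz": 0,"yaw": 0},{"claw": 0.4,"tx": 0,"ty": 0,"tz": 0,"yaw": 0},{"claw": 0.4,"tx": 0,"ty": 0,"tz": 0,"yaw": 0}]}}

```text
time_s: 12.65
ee_pos: [0.6083, -0.1512, 0.1595]
orientation: [[-0.956, -0.293, -0.0], [-0.293, 0.956, -0.0], [0.0, -0.0, -1.0]]
wrist_force: [0.3, -1.0, -0.3]
gripper_width: 0.0514
finger_force: 0.0
```

Released cleanly at 51 mm opening. Retracting straight up, then away from the post.

>>> {"api": "drive_tool", "payload": {"increments": [{"claw": 0.4,"tx": 0,"ty": 0,"tz": -0.015,"yaw": 0},{"claw": 0.4,"tx": 0,"ty": 0,"tz": -0.04,"yaw": 0},{"claw": 0.4,"tx": 0,"ty": 0,"tz": -0.08,"yaw": 0},{"claw": 0.4,"tx": 0,"ty": 0,"tz": -0.12,"yaw": 0},{"claw": 0.4,"tx": 0,"ty": 0,"tz": -0.14,"yaw": 0}]}}

```text
time_s: 13.15
ee_pos: [0.6088, -0.1511, 0.303]
orientation: [[-0.956, -0.293, 0.003], [-0.293, 0.956, -0.001], [-0.003, -0.002, -1.0]]
wrist_force: [0.9, -1.0, -0.3]
gripper_width: 0.0513
finger_force: 0.0
```

>>> {"api": "drive_tool", "payload": {"increments": [{"claw": 0.4,"tx": 0,"ty": 0.04,"tz": 0,"yaw": 0},{"claw": 0.4,"tx": 0,"ty": 0.08,"tz": 0,"yaw": 0},{"claw": 0.4,"tx": 0,"ty": 0.12,"tz": 0,"yaw": 0},{"claw": 0.4,"tx": 0,"ty": 0.15,"tz": 0,"yaw": 0},{"claw": 0.4,"tx": 0,"ty": 0.15,"tz": 0,"yaw": 0}]}}

```text
time_s: 13.65
ee_pos: [0.5636, -0.0037, 0.3002]
orientation: [[-0.955, -0.298, 0.0], [-0.298, 0.955, 0.001], [-0.001, 0.001, -1.0]]
wrist_force: [0.0, -0.5, 0.1]
gripper_width: 0.0512
finger_force: 0.0
```

```bash
python3 - <<'E'
from h import *
f=grab_frame("scene"); P=pts(f)
cv2.imwrite("pics/end.png",cv2.resize(f["frame"][90:240,150:330,::-1],(720,600),interpolation=cv2.INTER_CUBIC))
c=np.array([.541,-.1715]); a=np.radians(17); x=np.array([np.cos(a),np.sin(a)]); y=-np.array([-x[1],x[0]])
d=P[...,:2]-c; o=d@x; l=d@y; z=P[...,2]; m=(f["depth"]>0)&(o>.03)&(o<.125)&(abs(l)<.008)&(z>.2)&(z<.24)
print(m.sum(),"saddle z",np.median(z[m]),"slope",np.polyfit(o[m],z[m],1)); m=(o>.03)&(o<.15)&(abs(l)<.03)&(z>.21)&(z<.25); print("lat",np.percentile(l[m],[2,98]),"out",np.percentile(o[m],[1,99]))
E
```

```text
309 saddle z 0.2187534164282421 slope [-0.02322242  0.22054816]
lat [-0.01289817  0.01271604] out [0.03215968 0.14582297]
```

View pics/end.png

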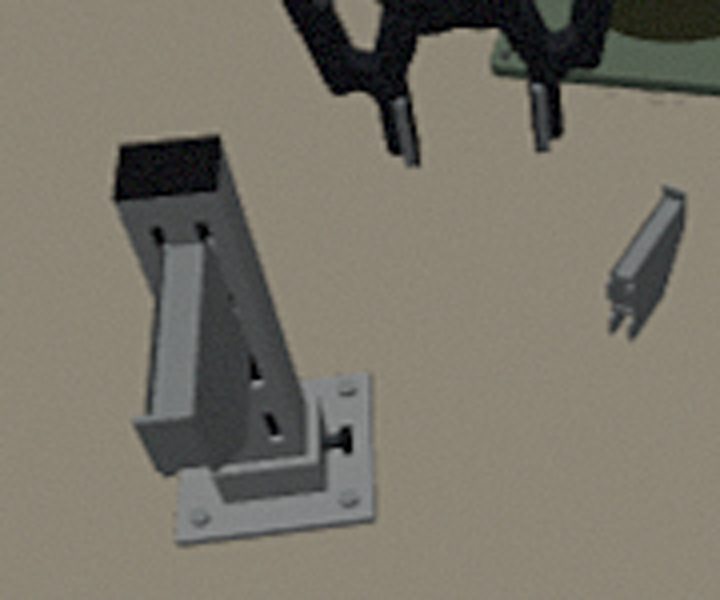

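The picture shows the bracket hooked at (180,330), with the top slots just above the saddle, central to 0.1 mm and the gripper clear. The saddle at 0.2188 puts the tabs at 0.2048, so it is home. Handing in.

```bash
python3 -c "
from station import *; print(close_job())"
```

```text
the job is handed in; nothing more can be done
None
```

The bracket is hooked into the top two rows of slots and pushed down to its hard stop; a gentle lift was blocked, so the latch holds. I let go and handed the job in at about 14 s; the interface returned no verdict.

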